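Sort two cells, fit the bayonet cap and hold it at the half-way mark

TASK

Sort the two cells first: the spent red one goes into the red cup, the charged green one stands in the well of the cell tester with the green rim. Then drop the blue bayonet cap over the tester (its two lugs through the two notches, fully down) and twist it clockwise, seen from above, until the tester's white pointer is at the yellow half-way mark, well short of the red mark where it clicks into the lock. The twist is sprung, so finish still gripping the cap and holding it at the yellow mark; never let it click, and leave the other things on the desk alone.

Things in the scene. Friction and masses are not known exactly. Their poses are not given: they have to be found in the camera images.
- tester: cell tester, fixed: black round base 104 mm across and 20 mm high, with a neck in its middle; origin at the centre of its underside, z up. The entry notches for the cap's lugs lie on its +x and -x sides (long green line on the base: +x; short one: -x). Yellow mark: half way; red mark: lock.
- neck (a point): centre of the neck's top, 36 mm above the desk. Round it is a green flange, 51 mm across, 30 to 36 mm high, with two entry notches 18 mm wide at the tester's +x and -x; under the flange is a channel in which the cap's lugs turn
- well (a point): centre of the floor of the tester's round well, open at the neck's top: a funnel 25 mm wide at its mouth, 19 mm wide from 20 mm above the desk down; the floor is 10 mm above the desk, so a cell in it sticks out 24 mm above the neck
- dial (a joint): sprung dial with the white pointer, turned by the cap's lugs: 0 at rest, grows clockwise from above (rad); 0.785 = yellow mark, 1.57 = red lock mark. The lugs meet it after 0.2 to 0.25 rad of cap turn, then it turns with the cap. Spring 0.06 N m per rad, turns the cap back when let go. From about 1.0 sprung balls add resistance; past 1.3 it counts as clicked
- cap: blue hollow bayonet cap, upright, 66 mm across, 74 mm high, 70 to 130 g, open below (inside 59 mm wide, 44 mm deep); origin at the centre of its lower rim, z up. Two lugs at the lower rim, on its +x and -x sides, 8 mm wide, 6 mm high, reach inward to 21 mm from the axis; a white rib outside shows each. Fully down on the tester its origin is 20 mm above the desk
- cap_bar (a point): middle of the grip bar on top of the cap, 61 mm above its lower rim; the bar runs along the cap's x axis, in line with the lugs: 52 mm long, 16 mm thick, from 49 to 74 mm above the rim, a white line along its top. To enter the notches it must be in line with the tester's x axis, either way round
- red_cup: red round cup, fixed, 66 mm across at the rim, 40 mm high, open above, walls 3 mm; origin at the centre of its underside
- red_cell: AA cell, red with a black top, 14.4 mm across, 50 mm high, standing; origin at the centre of its lower end, z up
- green_cell: AA cell, green with a black top, 14.4 mm across, 50 mm high, standing; origin at the centre of its lower end, z up
- stapler: teal stapler, 34 x 126 x 44 mm, a bystander
- mouse: white computer mouse, 105 x 58 x 34 mm, a bystander
- earbud_case: white earbud case, 46 x 52 x 31 mm, a bystander
- sticky_pad: yellow sticky pad, 75 x 75 x 11 mm, a bystander
There are look-alikes about, which are no part of the job. What is meant by the cap is not turquoise, and is the larger of those in its own colour. There is more than one size of the red_cup; the job needs the larger.

How it is judged (in metres and radians):
On the way, in this order (a step that is already met when the one before it is completed fails the run):
1. the red cell is in the red cup and the green cell stands in the tester's well, both let go, before the cap is on (horizontal distance between red_cell and red_cup below 0.033 m and z of red_cell in the frame of red_cup between -0.005 and 0.035 m and horizontal distance between green_cell and well below 0.006 m and z of green_cell in the frame of well below 0.004 m and angle between green_cell's own z axis and vertical below 0.2 rad and contact force between each of green_cell, red_cell and the fingers below 0.2 N), for 0.1 s.
2. the cap is fully down on the tester, not yet turned past the half-way mark (horizontal distance between cap and tester below 0.005 m and z of cap in the frame of tester between 0.017 and 0.0245 m and angle between cap's own z axis and vertical below 0.12 rad and value of joint dial below 0.985 rad), for 0.1 s.
At the end, for the whole second after the job is handed in: Red cell in the red cup; green cell on the floor of the well; cap fully down on the tester (5 mm sideways, origin 17 to 24.5 mm above the tester's underside, tilt under 0.12 rad), still gripped by the fingers (over 2 N), the dial staying at 0.785 +- 0.2 rad (all of step 2 and horizontal distance between red_cell and red_cup below 0.033 m and z of red_cell in the frame of red_cup between -0.005 and 0.035 m and horizontal distance between green_cell and well below 0.006 m and z of green_cell in the frame of well below 0.004 m and angle between green_cell's own z axis and vertical below 0.2 rad and value of joint dial above 0.585 rad and contact force between the fingers and cap above 2 N); the arm keeps its last pose, push and grip.
It fails at once if the cap was turned so far that it clicked towards the lock (value of joint dial above 1.3 rad).
It fails at once if the stapler was moved by more than 3 cm (distance of stapler from where it was at the start of the episode above 0.03 m).
It fails at once if the mouse was moved by more than 3 cm (distance of mouse from where it was at the start of the episode above 0.03 m).
It fails at once if the earbud case was moved by more than 3 cm (distance of earbud_case from where it was at the start of the episode above 0.03 m).
It fails at once if the sticky pad was moved by more than 3 cm (distance of sticky_pad from where it was at the start of the episode above 0.03 m).
It also fails if it takes over 72 s, if anything falls off the work surface, if the arm or the gripper's body presses on something with over 40 N, if the wrist force passes 120 N, or if a joint passes its speed limit or range.

ROBOT

A 7-joint arm with a two-finger parallel gripper is mounted at the origin on a cart in front of the work surface, level with it; the furniture and walls round the work are solid. World frame = base frame: x ahead of the robot, y to its left, z up, the work surface at z = 0. Lengths are in m, angles in degrees, forces in N, time in s.
With the tool pointing down it reaches from about 0.425 to 0.875 m from the base axis. Payload 4.7 kg.
Tool frame: the origin (TCP) lies on the mounting face of the last link; the fingertips stand tcp_to_tips ahead of it and the grasp point (between the pads) lies 164 mm ahead of it (tcp_to_tips is the distance from the TCP to the fingertips, in m); z points along the fingers, y is the line along which they close (so a half turn about z gives the same grasp; the last joint's range is limited). The gripper opens to 87 mm and grips with 3 to 60 N. Pads are 19 mm wide; open, the fingers measure 117 mm over their backs; the gripper's body (75 mm by 190 mm) begins 51 mm behind the grasp point.
Start: joints at [67.386, 18.392, -4.016, 83.108, 1.295, 78.541, -3.26], TCP at [0.258, -0.596, 0.405] pointing down, gripper open.
Joint ranges: [-163.93, 163.93], [-17.29, 119.83], [-79.2, 71.16], [3.27, 140.29], [-89.18, 269.18], [5.43, 117.66], [-154.24, 154.24]. Speed limits (degrees/s): [147.25, 147.25, 180, 180, 180, 180, 180].

INTERFACE

Orientations are given as [roll, pitch, yaw] about the fixed x, y, z axes, in that order (R = Rz(yaw) Ry(pitch) Rx(roll)).
In Python, from cell import get_obs, read_camera, sign_off, tcp_to_tips gives the robot as it stands.
- The arm moves only by the tool drive_tool, never from a script. Its argument "rows" is one flat list of numbers, 7 for each row, row after row: the shift along the tool's x, y, z in m, then the turn, a rotation vector about the tool's x, y, z in rad, then the gripper command: -1 is shut, 1 is fully open, values between are in proportion. In form: [tx, ty, tz, rx, ry, rz, fingers, tx, ty, tz, rx, ry, rz, fingers, ...]. A call has 1 to 5 rows; each row shifts and turns the commanded pose from where the row before left it, along the tool's axes as they then stand; what a row does not reach is not made up. A row lasts 1/8 s, in which the tool goes at most 62.5 mm and 10.7 degrees, less where a joint would pass 70% of its speed; a pose out of reach is approached as far as the arm can. A call is refused whole if a number of a shift passes 0.0625 or a number of a turn 0.188, either way. A call with a gripper value outside its range is refused whole. The fingers move at their own pace and stop on an object; "grip_force" is the grip in N (left out, the last holds). Time passes only in rows, so rows that do not move let the fingers close. It gives the time, the measured TCP pose, the force, the opening and the grip force at its end, in the units of the state.
- get_obs(): the state, without advancing time (a new reading comes with each control period).
- read_camera(name): name is "scene" or "top"; returns a dict with "color" (420x560x3 uint8, blue, green, red), "fov_y" (degrees; the focal length in pixels is half the picture's height over the tangent of half this angle, whatever the lens; pixels are square), "cx", "cy" (the principal point, pixels), "cam_to_world" (4x4, takes a point from camera to world coordinates). Camera axes: x right, y up, looking along -z (the intrinsics and any distortion apply to the point x, -y, -z); pixel columns grow to the right and rows downward; lengths in m; the calibration is good to about 2 mm. A picture is of the moment at which its call begins. There is no depth.
- sign_off(): hands the job in; it is judged then, once.
The state is a dict: "time_s": time; "qpos": joint angles; "joint_velocities": joint speeds; "effort": joint torques, N m; "tool_pos": TCP position; "tool_rot": TCP orientation; "force": force on the tool from outside, world axes, zero at the start; "wrist_torque": the same for the moment, N m; "grip_width": finger opening in m; "grasp_force": force on a finger pad.
Only numpy, scipy, OpenCV 4.12 (cv2) and the standard library are available. Lean on these libraries where they do the work, as an engineer would, in place of code of your own. Each camera call takes 0.05 s, during which the arm holds its last target. There are 200 camera calls.

## Working session

There is one attempt and no reset: what is moved stays moved. The work goes in short steps, Python scripts to look and compute and a tool call to move; the robot and the scene stay as the last step left them, time stands still between calls to the robot, and variables do not carry over. Pictures are saved under pics/ and viewed, at most 10 in all, crops included, and the job is handed in when it is done.

Besides the shell and the picture viewer there is one more tool, called after ">>>" by a JSON object that holds its "api" and its "payload", one argument or row to a line. drive_tool: Moves the arm, as the interface text tells. Its arguments: {"type":"object","properties":{"rows":{"type":"array","items":{"type":"number"}},"grip_force":{"type":"number"}},"required":["rows"]}

```bash
ls; mkdir -p pics
python3 - <<'E'
from cell import *
import cv2,numpy as np
print(get_obs(), tcp_to_tips)
for n in("scene","top"):
    c=read_camera(n); cv2.imwrite(f"pics/{n}0.png",c["color"]); print({k:v for k,v in c.items() if k!="color"})
E
```

```text
pics
{'time_s': 0.0, 'qpos': array([67.38609308, 18.43920204, -4.01550333, 83.17710295,  1.29423703,
       78.53857256, -3.260982  ]), 'joint_velocities': array([ 0.12399973,  0.03913919, -0.03625692,  0.01752795, -0.01826306,
        0.0919845 ,  0.02483124]), 'effort': array([ 5.78646541e-04, -4.91289067e+01, -4.03133305e-01, -3.12529743e+01,
       -6.38213125e-02,  4.34953964e-02,  1.57193399e-04]), 'tool_pos': array([ 0.25826144, -0.59626169,  0.40364025]), 'tool_rot': array([-1.79890323e+02,  5.01504191e-03,  2.34225491e+01]), 'force': array([-0.50525218, -0.29572387,  0.27142633]), 'wrist_torque': array([-4.03515993e-02,  2.53452837e-02, -7.27847199e-05]), 'grasp_force': 0.0, 'grip_width': 0.08744977498558672} 0.1822
{'fov_y': 48.77266353027883, 'cx': 281.647088302612, 'cy': 206.8436360804492, 'cam_to_world': array([[-0.57205808,  0.3542328 , -0.7397761 , -0.66731077],
       [-0.81996177, -0.22465724,  0.5264901 ,  0.73183988],
       [ 0.020304  ,  0.90777103,  0.41897435,  0.74593985],
       [ 0.        ,  0.        ,  0.        ,  1.        ]])}
{'fov_y': 51.57193395871448, 'cx': 276.165617386811, 'cy': 209.83810082980682, 'cam_to_world': array([[ 0.02813569,  0.9967335 , -0.07570148,  0.42858645],
       [-0.99940478,  0.02653699, -0.02204233, -0.08810046],
       [-0.01996143,  0.0762766 ,  0.99688686,  1.22731956],
       [ 0.        ,  0.        ,  0.        ,  1.        ]])}
```

View pics/scene0.png

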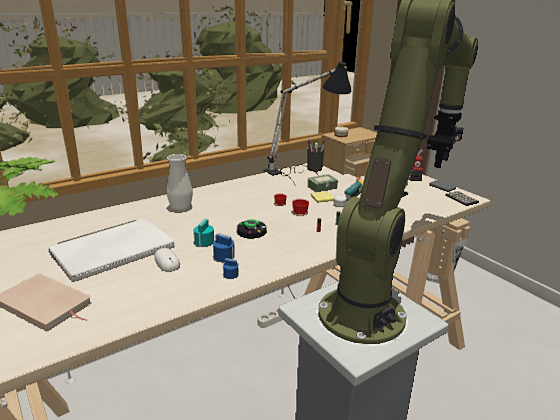

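View pics/top0.png

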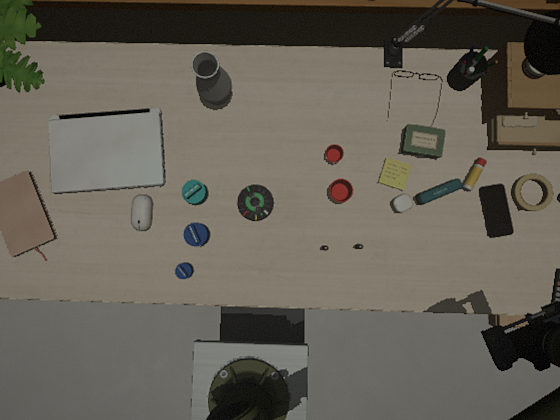

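Scene: cap (224,248), small blue cap (231,269), turquoise (204,234), tester (252,228), large cup (300,207), red cell (319,225), green cell (338,218). Top: cap (196,235), tester (255,202), large cup (340,190), cells (324,247) and (358,246). Now close-up crops.

Run:
```python
import cv2,numpy as np
t=cv2.imread("pics/top0.png"); s=cv2.imread("pics/scene0.png")
a=cv2.resize(t[160:280,170:370],None,fx=4,fy=4,interpolation=cv2.INTER_CUBIC)
b=cv2.resize(s[180:290,190:350],None,fx=5,fy=5,interpolation=cv2.INTER_CUBIC)
a=np.clip(a*1.6,0,255)
cv2.imwrite("pics/a.png",a);cv2.imwrite("pics/b.png",b)
```

```text
[ WARN:0@0.038] global loadsave.cpp:1063 imwrite_ Unsupported depth image for selected encoder is fallbacked to CV_8U.
```

View pics/a.png

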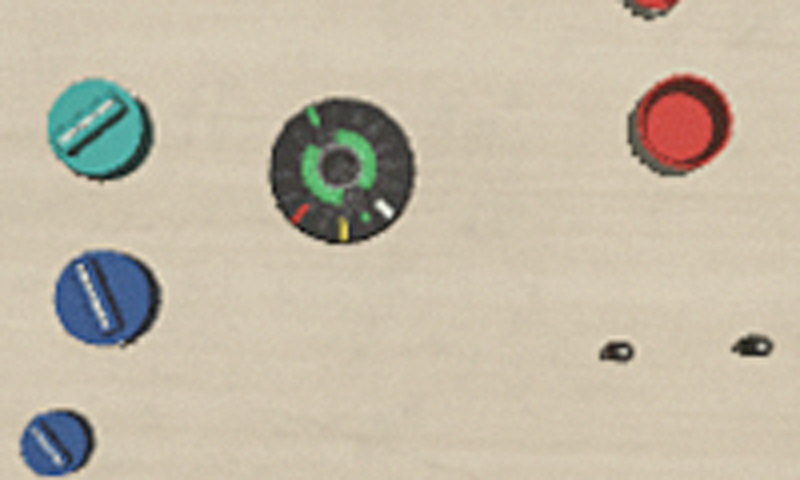

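View pics/b.png

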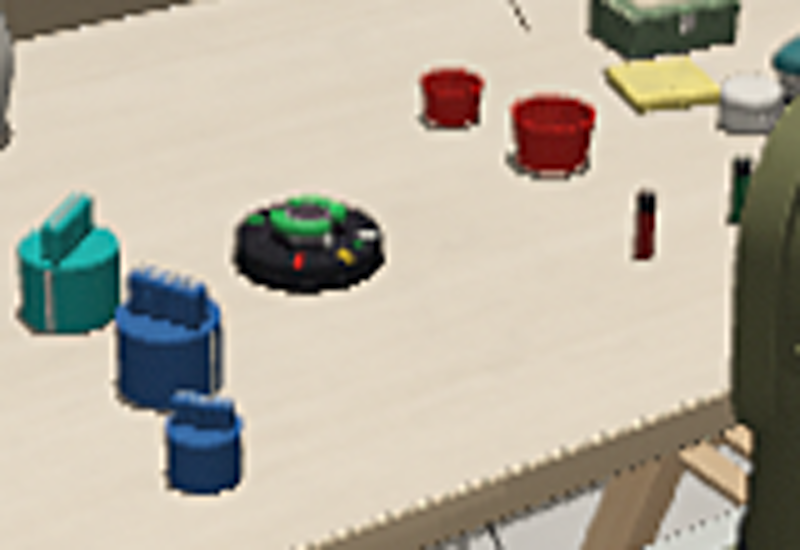

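Top crop: tester centre ≈(342,170), long green line (313,117), short (366,216) → tester yaw ≈28°; cap bar from (82,268) to (112,330) → yaw ≈26°; cell terminals (622,350), (758,345); large cup (683,122). Scene crop confirms red cell is the left one (645,225), and the green one (740,190) is partly hidden by the arm.

```bash
cat > h.py <<'E'
import cv2,numpy as np
from cell import *
def ray(c,uv):
    M=c["cam_to_world"]; f=210/np.tan(np.radians(c["fov_y"]/2))
    d=M[:3,:3]@np.array([(uv[0]-c["cx"])/f,-(uv[1]-c["cy"])/f,-1]); return M[:3,3],d/np.linalg.norm(d)
def onz(c,uv,z):
    o,d=ray(c,uv); return o+d*(z-o[2])/d[2]
def tri(c1,p1,c2,p2):
    o1,d1=ray(c1,p1);o2,d2=ray(c2,p2)
    s=np.linalg.lstsq(np.c_[d1,-d2],o2-o1,rcond=None)[0]
    a,b=o1+s[0]*d1,o2+s[1]*d2; return (a+b)/2,np.linalg.norm(a-b)
def blobs(img,cond,box,amin=4):
    x0,y0,x1,y1=box
    B,G,R=[img[...,i].astype(int) for i in range(3)]
    m=np.zeros(img.shape[:2],np.uint8); m[y0:y1,x0:x1]=cond(B,G,R)[y0:y1,x0:x1]
    n,l,st,ce=cv2.connectedComponentsWithStats(m,connectivity=8)
    out=[]
    for i in range(1,n):
        if st[i,4]>=amin:
            k=(l==i).astype(np.uint8); h=cv2.convexHull(np.vstack(cv2.findContours(k,0,1)[0]))[:,0]
            out.append((st[i].tolist(),ce[i].round(2),h))
    return out
E
python3 - <<'E'
from h import *
t=read_camera("top");s=read_camera("scene")
T,S=t["color"],s["color"]
red=lambda B,G,R:(R>1.6*G)&(R>1.6*B)&(R>60)
blue=lambda B,G,R:(B>1.5*R)&(B>1.25*G)&(B>50)
green=lambda B,G,R:(G>1.4*R)&(G>1.15*B)&(G>60)
yel=lambda B,G,R:(R>1.6*B)&(G>1.4*B)&(R>90)
dark=lambda B,G,R:(R<70)&(G<70)&(B<70)
bx=(170,140,380,285);bs=(190,180,345,290)
for nm,c in dict(red=red,blue=blue,green=green,yel=yel,dark=dark).items():
    for n,im,b in(("T",T,bx),("S",S,bs)):
        for o in blobs(im,c,b): print(nm,n,o[0],o[1], cv2.minEnclosingCircle(o[2]) if n=="T" and o[0][4]>60 else '')
print(T[244:252,319:330].sum(2)); print(T[242:251,352:365].sum(2))
E
```

```text
red T [325, 145, 19, 18, 194] [333.3  153.93] ((333.97222900390625, 152.88888549804688), 9.168990135192871)
red T [329, 179, 24, 24, 340] [339.53 190.88] ((340.48638916015625, 190.178466796875), 11.918144226074219)
red T [243, 211, 4, 5, 12] [244.5 213. ] 
red S [274, 194, 13, 12, 118] [279.86 199.03] 
red S [292, 199, 17, 16, 209] [300.05 206.  ] 
red S [317, 223, 4, 9, 29] [318.72 227.07] 
red S [248, 230, 3, 4, 9] [249.33 231.56] 
blue T [184, 223, 24, 23, 377] [195.41 234.07] ((195.20237731933594, 233.98809814453125), 11.899201393127441)
blue T [175, 263, 17, 16, 171] [183.37 270.53] ((183.0, 270.5), 8.20071029663086)
blue S [213, 234, 25, 45, 681] [225.33 255.44] 
blue S [233, 249, 1, 6, 6] [233.  251.5] 
green T [247, 187, 3, 5, 11] [248. 189.] 
green T [254, 192, 10, 15, 66] [259.67 198.24] ((258.5, 199.0), 7.826338291168213)
green T [245, 196, 11, 15, 75] [249.03 204.08] ((251.0, 203.0), 8.062357902526855)
green T [260, 213, 3, 3, 6] [260.83 213.83] 
green S [244, 219, 15, 8, 65] [251.22 223.09] 
green S [239, 223, 4, 2, 7] [240.71 223.57] 
green S [261, 228, 2, 2, 4] [261.5 
[... 1858 characters left out ...]
06 106 266 377]
 [328 146 145  95  84 151 265 261  95 249 386]
 [325 124 140  97  71  77 108 101 139 309 379]
 [353 321 338 332 308 254 232 234 336 364 373]
 [368 369 371 372 361 349 349 346 375 367 365]]
[[364 365 365 371 373 384 381 373 366 362 360 359 362]
 [364 364 377 392 361 274 282 306 327 344 373 360 354]
 [369 378 356 249 207 122 132 152 178 208 321 367 365]
 [377 359 217  73  53  67  77 123 160 130 184 318 367]
 [343 220 131  92  81  91  85 233 358 226 114 272 368]
 [318 134 137  97  73  88  85 176 255 147 157 316 369]
 [363 339 300 110  91  67  84  59  56  96 253 369 372]
 [373 382 372 338 338 345 348 343 334 336 356 383 371]
 [365 367 373 378 382 377 383 383 383 382 379 373 371]]
```

Run:
```python
from h import *
t=read_camera("top");s=read_camera("scene");T,S=t["color"],s["color"]
np.set_printoptions(precision=4,suppress=True)
print("red top",tri(t,(325.35,247.4),s,(319,219.3)),onz(t,(325.35,247.4),.05))
print("green top",onz(t,(359.95,246.35),.05),tri(t,(359.95,246.35),s,(338.2,212.5)))
print("cup rim",onz(t,(340.49,190.18),.04),tri(t,(340.49,190.18),s,(300.3,201)))
print("tester disc",onz(t,(254.95,202.5),.02))
green=lambda B,G,R:(G>1.4*R)&(G>1.15*B)&(G>60)
g=blobs(T,green,(244,191,266,212)); h=np.vstack([o[2] for o in g if o[0][4]>40]).astype(np.float32)
c=cv2.minEnclosingCircle(h)[0]; print("neck",c,onz(t,c,.036),cv2.fitEllipse(cv2.convexHull(h)))
gs=[o for o in blobs(S,green,(235,217,270,235)) if o[0][4]>40][0]; e=cv2.fitEllipse(gs[2]); print(e, tri(t,c,s,e[0]))
a,b=onz(t,(248,189),.02),onz(t,(260.83,213.83),.02); print("lines",a,b,np.degrees(np.arctan2((a-b)[1],(a-b)[0])))
for p in [(255.5,217),(244.5,213)]: print("marks",onz(t,p,.02))
c=(195.2,233.99);print("cap top z49",onz(t,c,.049))
wh=lambda B,G,R:(R>95)&(abs(B-R)<90)
for im,bx,cc in((T,(187,226,204,243),t),(S,(214,230,234,245),s)):
    x0,y0,x1,y1=bx; print(im[y0:y1,x0:x1,2])
w=[o for o in blobs(T,wh,(189,226,202,244),4)]
for o in w: print(o[0],o[1])
```

```text
red top (array([ 0.4195, -0.1986,  0.0445]), np.float64(0.0019816043453606607)) [ 0.4201 -0.1974  0.05  ]
green top [ 0.4255 -0.2901  0.05  ] (array([ 0.4252, -0.2915,  0.0442]), np.float64(0.0009670285036669787))
cup rim [ 0.5775 -0.2366  0.04  ] (array([ 0.5763, -0.2367,  0.0449]), np.float64(0.001763443950050461))
tester disc [ 0.5392 -0.0016  0.02  ]
neck (254.25, 201.25) [ 0.5412 -0.0007  0.036 ] ((254.27552795410156, 201.18870544433594), (18.13582420349121, 18.95041275024414), 59.99131393432617)
((251.259765625, 222.85507202148438), (7.489260673522949, 14.747769355773926), 86.93710327148438) (array([ 0.5409, -0.0013,  0.0331]), np.float64(0.0019376717239583828))
lines [0.5767 0.0191 0.02  ] [ 0.508 -0.019  0.02 ] 29.013444634683115
marks [ 0.4987 -0.0044  0.02  ]
marks [0.5091 0.0266 0.02  ]
cap top z49 [0.4464 0.1561 0.049 ]
[[ 41  35  92 119  28  38  32  29  37  44  41  44  43  43  44  42  41]
 [ 29  38  75 104  60  35  35  26  34  44  42  39  40  41  44  40  45]
 [ 33  33  56 108 118  31  38  28  30  42  44  43  43  39  42  43  42]
 [ 37  31  39 107 138  60  39  33  28  31  
[... 1565 characters left out ...]
 23  26  28  28  30  30  35  70  92  94 144  81  48 185
  232 229]
 [222 163  53  17  21  35  26  23  23  22  30  29  31  37  52  35   7 143
  239 233]
 [224 154  47  23  27  31  28  26  22  25  27  23  30  31  35  28   6  91
  199 235]
 [168  91  22  24  24  27  28  28  26  25  29  23  26  27  27  22   9  21
   98 192]
 [ 77  29  18  20  26  27  29  27  27  27  27  27  26  30  28  22  22  30
   37  89]
 [ 57  49  22  20  22  23  26  27  28  26  30  30  28  26  26  27  18  35
   48  21]
 [ 55  56  49  51  51  51  22  20  21  25  25  25  26  27  27  22  17  29
   50  31]
 [ 49  56  59  60  58  57  50  47  49  50  26  21  26  21  21  22  32  49
   53  16]]
[190, 226, 7, 16, 23] [192.78 233.57]
```

>>> {"api": "drive_tool", "payload": {
  "rows": [0,0,0,0,0,-0.18,0.2,0,0,0,0,0,-0.18,0.2,0,0,0,0,0,-0.18,0.2,0,0,0,0,0,-0.18,0.2,0,0,0,0,0,-0.18,0.2],
  "grip_force": 15
}}

```text
time_s: 0.92
tool_pos: [0.2584, -0.5964, 0.4047]
tool_rot: [-180.0, -0.0, 75.3]
force: [-0.1, 0.0, -0.3]
grip_width: 0.0535
grasp_force: 0.0
```

>>> {"api": "drive_tool", "payload": {
  "rows": [0,0,0,0,0,-0.13,0.2,0,0,0,0,0,-0.132,0.2,0,0,0,0,0,0,0.2]
}}

```text
time_s: 1.3
tool_pos: [0.2583, -0.5965, 0.4047]
tool_rot: [180.0, -0.0, 89.9]
force: [-0.6, -0.4, -0.5]
grip_width: 0.0522
grasp_force: 0.0
```

Run:
```python
from h import *
t=read_camera("top");s=read_camera("scene");T,S=t["color"],s["color"]
np.set_printoptions(precision=4,suppress=True)
R=T[222:244,186:200,2].astype(float); R[R<70]=0
ys,xs=np.nonzero(R); w=R[ys,xs]
print(ys.min()+222,ys.max()+222); print(T[220:227,184:196,2])
P=np.array([onz(t,(x+186,y+222),.074)[:2] for x,y in zip(xs,ys)])
c=np.average(P,axis=0,weights=w); ev,V=np.linalg.eigh(np.cov(P.T,aweights=w)); v=V[:,1]; v*=np.sign(v[0])
pr=(P-c)@v
print("bar c",c,"yaw",np.degrees(np.arctan2(v[1],v[0])),pr.min(),pr.max())
cv2.imwrite("pics/s1.png",S)
cv2.imwrite("pics/s1c.png",cv2.resize(S[180:260,200:360],None,fx=5,fy=5))
print(get_obs()["tool_pos"],get_obs()["tool_rot"],get_obs()["qpos"])
```

```text
222 243
[[129 133 129 131 131 131 131 131 133 133 134 132]
 [132 131 131 130 130 129 133 137 138 137 140 139]
 [131 131 131 131 130 135 132 112 107 103  94  96]
 [130 132 132 135 139 132  98  60  54  52  42  42]
 [131 132 133 130 101  79  50  28  32  33  35  36]
 [132 135 131  93  36  26  28  29  38  28  35  40]
 [136 132  94  41  33  92 119  24  37  33  34  37]]
bar c [0.4583 0.1622] yaw 15.093946928949194 -0.03342738658381386 0.022133034578250964
[ 0.2583 -0.5965  0.4047] [-179.9987    0.       89.8624] [ 74.1556  18.8878 -12.7014  82.8259   4.1629  78.7464  61.1663]
```

>>> {"api": "drive_tool", "payload": {
  "rows": [0.05,0.02,0,0,0,0,0.2,0.05,0.02,0,0,0,0,0.2,0.05,0.02,0,0,0,0,0.2,0.05,0.02,0,0,0,0,0.2,0.05,0.02,0,0,0,0,0.2]
}}

```text
time_s: 2.02
tool_pos: [0.3589, -0.3446, 0.405]
tool_rot: [180.0, 0.0, 89.9]
force: [1.1, 0.8, 0.2]
grip_width: 0.0522
grasp_force: 0.0
```

>>> {"api": "drive_tool", "payload": {
  "rows": [0.05,0.02,0.03,0,0,0,0.2,0.05,0.02,0.03,0,0,0,0.2,0.048,0.022,0.04,0,0,0,0.2,0,0,0,0,0,0,0.2]
}}

```text
time_s: 2.52
tool_pos: [0.4194, -0.1967, 0.3047]
tool_rot: [-179.8, -0.2, 90.3]
force: [-0.2, -0.3, -0.3]
grip_width: 0.0523
grasp_force: 0.0
```

Run:
```python
from h import *
t=read_camera("top");s=read_camera("scene");T,S=t["color"],s["color"]
np.set_printoptions(precision=4,suppress=True)
p=[]
for r in range(226,242):
    q=T[r,186:200,2].astype(float); q[q<60]=0
    q=np.clip(q-45,0,None); k=q.argmax(); x=np.arange(14); m=abs(x-k)<=2
    p.append(onz(t,(186+(x*q)[m].sum()/q[m].sum(),r),.074)[:2])
p=np.array(p); vx,vy,x0,y0=cv2.fitLine(p.astype(np.float32),2,0,.01,.01).ravel()
print("bar",p[0],p[-1],p.mean(0),np.degrees(np.arctan2(vy,vx)))
cv2.imwrite("pics/s2c.png",cv2.resize(S[140:260,200:360],None,fx=5,fy=5))
```

```text
bar [0.4669 0.1668] [0.4275 0.1489] [0.4471 0.1577] 25.56861
```

View pics/s2c.png

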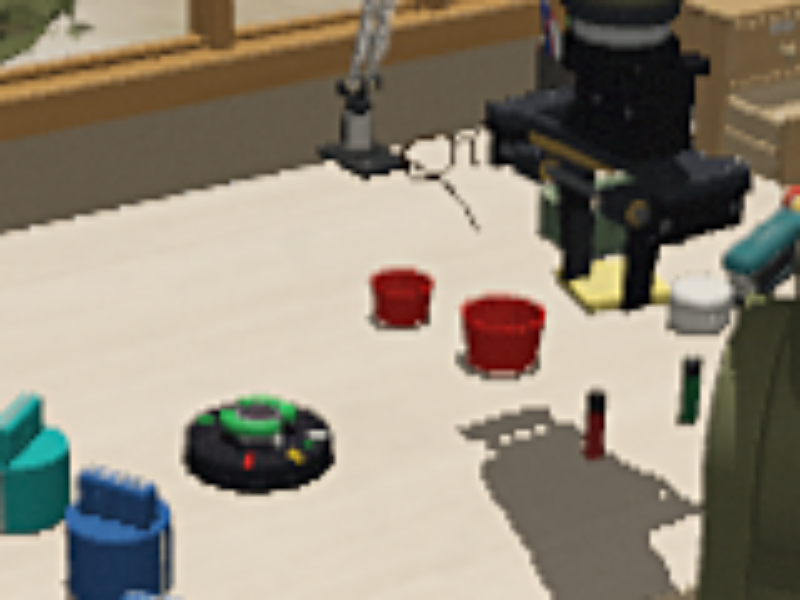

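>>> {"api": "drive_tool", "payload": {
  "rows": [-0.001,0.001,0.04,0,0,0,0.2,0,0,0.04,0,0,0,0.2,0,0,0.022,0,0,0,0.2,0,0,0,0,0,0,0.2,0,0,0,0,0,0,-1]
}}

```text
time_s: 3.25
tool_pos: [0.4207, -0.2034, 0.2064]
tool_rot: [179.9, 0.1, 89.9]
force: [0.5, -0.5, 0.6]
grip_width: 0.0479
grasp_force: 0.0
```

>>> {"api": "drive_tool", "payload": {
  "rows": [0,0,0,0,0,0,-1,0,0,0,0,0,0,-1,0,0,0,0,0,0,-1,0,0,0,0,0,0,-1]
}}

```text
time_s: 3.75
tool_pos: [0.4202, -0.2022, 0.2052]
tool_rot: [180.0, 0.0, 90.0]
force: [-0.6, -0.2, 1.4]
grip_width: 0.0139
grasp_force: 15.0
```

>>> {"api": "drive_tool", "payload": {
  "rows": [0,0,-0.035,0,0,0,-1,0,0,-0.035,0,0,0,-1,-0.013,0.052,-0.005,0,0,0,-1,-0.013,0.052,0,0,0,0,-1,-0.012,0.052,0,0,0,0,-1]
}}

```text
time_s: 4.38
tool_pos: [0.5775, -0.241, 0.2802]
tool_rot: [180.0, 0.0, 89.9]
force: [0.1, -0.3, 0.9]
grip_width: 0.0141
grasp_force: 15.0
```

>>> {"api": "drive_tool", "payload": {
  "rows": [0,0,0,0,0,0,-1,0,0,0,0,0,0,-1]
}}

```text
time_s: 4.62
tool_pos: [0.5756, -0.2398, 0.2792]
tool_rot: [-179.9, -0.1, 90.0]
force: [0.5, -0.1, -0.8]
grip_width: 0.014
grasp_force: 15.0
```

>>> {"api": "drive_tool", "payload": {
  "rows": [0,0,0.025,0,0,0,-1,0,0,0.022,0,0,0,-1,0,0,0,0,0,0,-1,0,0,0,0,0,0,-1,0,0,0,0,0,0,0]
}}

```text
time_s: 5.25
tool_pos: [0.5764, -0.2403, 0.2346]
tool_rot: [179.9, 0.1, 90.0]
force: [-0.4, 0.1, -0.3]
grip_width: 0.0183
grasp_force: 0.0
```

>>> {"api": "drive_tool", "payload": {
  "rows": [0,0,0,0,0,0,0.2,0,0,0,0,0,0,0.2,0,0,0,0,0,0,0.2,0,0,-0.05,0,0,0,0.2,0,0,-0.04,0,0,0,0.2]
}}

```text
time_s: 5.88
tool_pos: [0.5762, -0.2401, 0.3243]
tool_rot: [180.0, -0.0, 90.0]
force: [0.8, -0.5, 0.5]
grip_width: 0.0516
grasp_force: 0.0
```

>>> {"api": "drive_tool", "payload": {
  "rows": [-0.017,-0.05,0,0,0,0,0.2,-0.017,-0.05,0,0,0,0,0.2,-0.016,-0.05,0.02,0,0,0,0.2,0,0,0,0,0,0,0.2,0,0,0,0,0,0,0.2]
}}

```text
time_s: 6.5
tool_pos: [0.4265, -0.2901, 0.3034]
tool_rot: [179.9, 0.0, 90.0]
force: [1.3, -0.3, 0.2]
grip_width: 0.0525
grasp_force: 0.0
```

Run:
```python
from h import *
t=read_camera("top");s=read_camera("scene");T,S=t["color"],s["color"]
A=cv2.resize(T[170:240,300:380],None,fx=5,fy=5); A=np.clip(A*1.6,0,255).astype(np.uint8)
B=cv2.resize(S[180:250,280:360],None,fx=5,fy=5)
cv2.imwrite("pics/c3.png",np.hstack([A,B]))
print(get_obs()["tool_pos"])
```

```text
[ 0.4275038  -0.28959203  0.3036854 ]
```

View pics/c3.png

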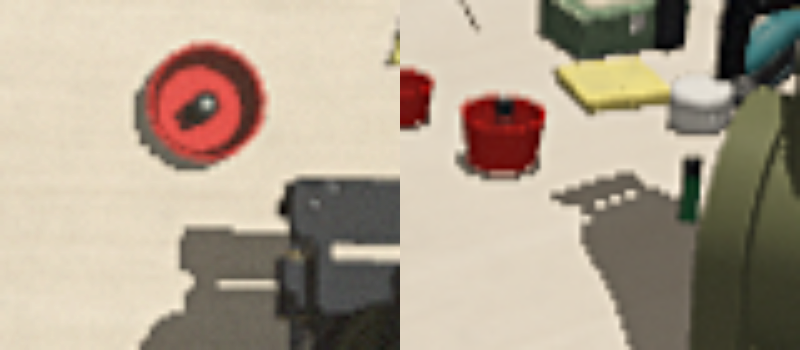

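Red cell stands in the cup (top crop (207,103)). Now the green cell.

>>> {"api": "drive_tool", "payload": {
  "rows": [0,-0.001,0.04,0,0,0,0.2,0,0,0.04,0,0,0,0.2,0,0,0.014,0,0,0,0.2,0,0,0,0,0,0,0.2,0,0,0,0,0,0,0.2]
}}

```text
time_s: 7.22
tool_pos: [0.4262, -0.2905, 0.2105]
tool_rot: [179.9, 0.1, 90.0]
force: [1.1, -0.3, 1.0]
grip_width: 0.0526
grasp_force: 0.0
```

>>> {"api": "drive_tool", "payload": {
  "rows": [0,0,0,0,0,0,-1,0,0,0,0,0,0,-1,0,0,0,0,0,0,-1,0,0,0,0,0,0,-1,0,0,0,0,0,0,-1]
}}

```text
time_s: 7.85
tool_pos: [0.4251, -0.2902, 0.2091]
tool_rot: [-180.0, 0.0, 90.0]
force: [0.3, 0.9, 0.7]
grip_width: 0.0136
grasp_force: 15.0
```

>>> {"api": "drive_tool", "payload": {
  "rows": [0,0,-0.04,0,0,0,-1,0,0,-0.035,0,0,0,-1,0,0,0,0,0,0,-1]
}}

```text
time_s: 8.22
tool_pos: [0.4262, -0.2907, 0.2868]
tool_rot: [179.8, 0.2, 90.0]
force: [-0.6, 0.0, -0.1]
grip_width: 0.0138
grasp_force: 15.0
```

>>> {"api": "drive_tool", "payload": {
  "rows": [0.05,0.02,0,0,0,0,-1,0.05,0.02,0,0,0,0,-1,0.05,0.02,0,0,0,0,-1,0.05,0.02,0,0,0,0,-1,0.05,0.02,0,0,0,0,-1]
}}

```text
time_s: 8.85
tool_pos: [0.5251, -0.0387, 0.283]
tool_rot: [-179.9, 0.0, 90.0]
force: [0.2, -0.1, -0.0]
grip_width: 0.0137
grasp_force: 15.0
```

>>> {"api": "drive_tool", "payload": {
  "rows": [0.039,0.016,0,0,0,0,-1,0,0,0,0,0,0,-1,0,0,0,0,0,0,-1]
}}

```text
time_s: 9.22
tool_pos: [0.5406, -0.0018, 0.283]
tool_rot: [-179.9, 0.0, 90.0]
force: [0.4, -0.2, -1.0]
grip_width: 0.0135
grasp_force: 15.0
```

Run:
```python
from h import *
o=get_obs(); print(o["tool_pos"],o["tool_rot"])
s=read_camera("scene");S=s["color"]
M=np.linalg.inv(s["cam_to_world"]); f=210/np.tan(np.radians(s["fov_y"]/2))
def pj(p):
    q=M[:3,:3]@np.array(p)+M[:3,3]; return np.round([s["cx"]-f*q[0]/q[2],s["cy"]+f*q[1]/q[2]],1)
x,y,z=o["tool_pos"]; print("bottom expected",pj((x,y,z-.209)),"neck",pj((.541,-.001,.036)))
cv2.imwrite("pics/s4.png",cv2.resize(S[165:245,210:310],None,fx=8,fy=7))
```

```text
[ 0.54062848 -0.00184514  0.28295205] [-1.79881867e+02  2.88556801e-02  8.99948201e+01]
bottom expected [251.1 212. ] neck [250.9 222.1]
```

View pics/s4.png

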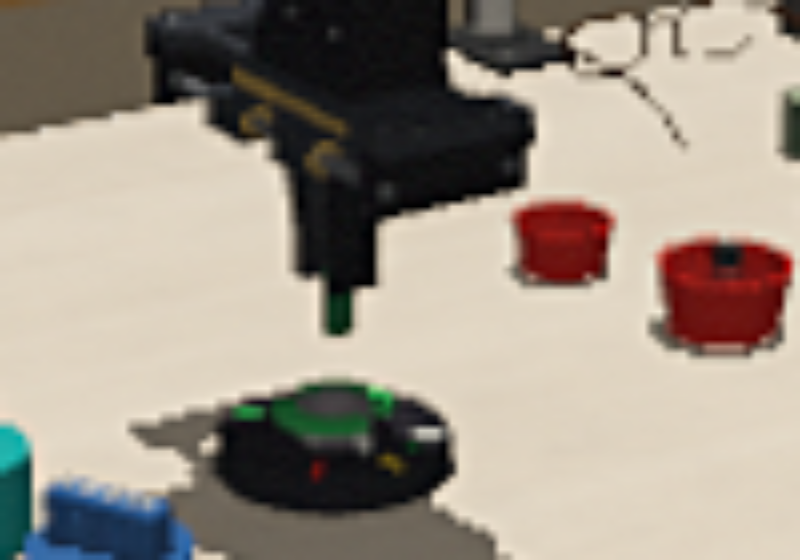

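Gripped green cell above the tester: bottom at crop (339,331), neck at (335,405) — slightly right of centre. One numeric check.

Run:
```python
from h import *
t=read_camera("top");s=read_camera("scene");T,S=t["color"],s["color"]
print(onz(t,(341.4-.1,190.6-.1),.053))
print(S[205:214,247:258].astype(int).tolist() and S[206:214,247:258,0]); 
g=lambda B,G,R:(G>1.25*R)&(G>1.1*B)&(G>35)
for o in blobs(S,g,(240,204,270,232)): print(o[0],o[1],cv2.fitEllipse(o[2])[0])
w=S[206:213,247:258].astype(float).sum(2); w=np.clip(500-w,0,None); print((w*np.arange(247,258)).sum(1)/w.sum(1))
```

```text
[ 0.57502282 -0.23721506  0.053     ]
[[194 199 212 117  22  10  15  47 191 189 192]
 [192 195 209 116  33  24  21 107 211 204 197]
 [194 195 209 115  36  29  21 119 204 199 196]
 [194 196 209 114  32  27  17 118 203 198 195]
 [193 196 210 113  30  29  16 116 202 198 193]
 [194 197 209 109  22  17   6 110 197 196 194]
 [195 196 204 158  72  51  93 182 198 195 195]
 [194 195 198 193 184 183 186 200 197 195 194]]
[251, 207, 3, 6, 15] [251.93 209.07] (251.94117736816406, 208.76470947265625)
[240, 220, 20, 8, 76] [250.11 223.59] (249.6143341064453, 223.4336700439453)
[252.28161237 252.06368564 252.01974612 252.01586207 252.0204499
 252.02210992 251.91029024]
```

>>> {"api": "drive_tool", "payload": {
  "rows": [0.001,0.001,0.02,0,0,0,-1,0,0,0.015,0,0,0,-1,0,0,0.01,0,0,0,-1,0,0,0,0,0,0,-1]
}}

```text
time_s: 9.88
tool_pos: [0.5416, -0.0002, 0.2377]
tool_rot: [-179.9, -0.0, 90.0]
force: [-0.2, 0.4, -0.2]
grip_width: 0.0142
grasp_force: 15.0
```

>>> {"api": "drive_tool", "payload": {
  "rows": [0,0,0.006,0,0,0,-1,0,0,0.006,0,0,0,-1,0,0,0.004,0,0,0,-1,0,0,0,0,0,0,-1]
}}

```text
time_s: 10.38
tool_pos: [0.542, -0.0002, 0.2227]
tool_rot: [-180.0, 0.0, 90.0]
force: [0.0, -0.1, 0.1]
grip_width: 0.0136
grasp_force: 15.0
```

>>> {"api": "drive_tool", "payload": {
  "rows": [0,0,0.002,0,0,0,-1,0,0,0,0,0,0,-1,0,0,0,0,0,0,-0.55,0,0,0,0,0,0,-0.45,0,0,0,0,0,0,-0.4]
}}

```text
time_s: 11.0
tool_pos: [0.5421, -0.0002, 0.2211]
tool_rot: [180.0, 0.0, 90.0]
force: [0.4, 0.3, -0.5]
grip_width: 0.0246
grasp_force: 0.0
```

>>> {"api": "drive_tool", "payload": {
  "rows": [0,0,0,0,0,0,-0.2,0,0,-0.01,0,0,0,-0.2,0,0,-0.03,0,0,0,0,0,0,-0.05,0,0,0,0.2,0,0,-0.04,0,0,0,0.2]
}}

```text
time_s: 11.62
tool_pos: [0.5422, 0.0002, 0.3536]
tool_rot: [179.9, 0.0, 90.0]
force: [1.4, 0.8, 0.4]
grip_width: 0.0505
grasp_force: 0.0
```

>>> {"api": "drive_tool", "payload": {
  "rows": [0.052,-0.032,0,0,0,0,0.2,0.052,-0.032,0,0,0,0,0.2,0.053,-0.031,0,0,0,0,0.2,0,0,0,0,0,-0.183,0.2,0,0,0,0,0,-0.183,0.2]
}}

```text
time_s: 12.25
tool_pos: [0.4465, 0.1581, 0.3518]
tool_rot: [179.9, 0.1, 111.5]
force: [-0.5, -0.0, 0.3]
grip_width: 0.0518
grasp_force: 0.0
```

>>> {"api": "drive_tool", "payload": {
  "rows": [0,0,0,0,0,-0.183,0.2,0,0,0,0,0,-0.183,0.2,0,0,0,0,0,-0.183,0.2,0,0,0,0,0,-0.183,0.2,0,0,0,0,0,-0.183,0.2]
}}

```text
time_s: 12.88
tool_pos: [0.447, 0.1572, 0.3516]
tool_rot: [-180.0, 0.1, 163.8]
force: [-0.7, -0.2, 0.5]
grip_width: 0.0526
grasp_force: 0.0
```

>>> {"api": "drive_tool", "payload": {
  "rows": [0,0,0,0,0,-0.183,0.2,0,0,0,0,0,-0.183,0.2,0,0,0,0,0,-0.183,0.2,0,0,0,0,0,-0.183,0.2,0,0,0,0,0,0,0.2]
}}

```text
time_s: 13.5
tool_pos: [0.447, 0.1571, 0.3515]
tool_rot: [-180.0, 0.0, -154.8]
force: [-0.3, 0.2, 0.6]
grip_width: 0.052
grasp_force: 0.0
```

Run:
```python
from h import *
o=get_obs(); print(o["tool_pos"],o["tool_rot"],o["qpos"])
t=read_camera("top");s=read_camera("scene");T,S=t["color"],s["color"]
A=np.clip(cv2.resize(T[180:225,230:280],None,fx=8,fy=8)*1.6,0,255).astype(np.uint8)
B=cv2.resize(S[180:261,205:295],None,fx=400/90,fy=360/81)
cv2.imwrite("pics/c5.png",np.hstack([A,B]))
```

```text
[0.44702916 0.1571027  0.35153236] [-1.79963632e+02  3.48631484e-02 -1.54756202e+02] [ 31.66168922   1.01321487 -53.97687834 109.83027186   0.91149651
  69.53949643  92.61474707]
```

View pics/c5.png

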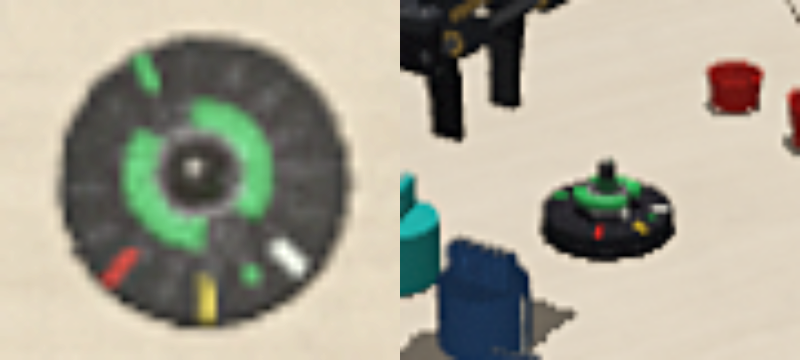

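Green cell stands upright in the well (top crop (195,170)). Now the cap.

>>> {"api": "drive_tool", "payload": {
  "rows": [0,0,0.04,0,0,0,0.2,0,0,0.04,0,0,0,0.2,0,0,0.025,0,0,-0.006,0.2,0,0,0.01,0,0,0,0.2,0,0,0,0,0,0,0.2]
}}

```text
time_s: 14.22
tool_pos: [0.4471, 0.1569, 0.236]
tool_rot: [180.0, -0.0, -154.4]
force: [-0.6, 0.1, -0.2]
grip_width: 0.0524
grasp_force: 0.0
```

>>> {"api": "drive_tool", "payload": {
  "rows": [0,0,0,0,0,0,-1,0,0,0,0,0,0,-1,0,0,0,0,0,0,-1,0,0,0,0,0,0,-1,0,0,0,0,0,0,-1],
  "grip_force": 40
}}

```text
time_s: 14.85
tool_pos: [0.4471, 0.1569, 0.2361]
tool_rot: [-180.0, 0.0, -154.3]
force: [0.0, -0.2, 0.5]
grip_width: 0.0156
grasp_force: 40.0
```

>>> {"api": "drive_tool", "payload": {
  "rows": [0,0,-0.03,0,0,0,-1,0,0,-0.03,0,0,0,-1,0,0,-0.03,0,0,0,-1,0,0,0,0,0,-0.058,-1,0,0,0,0,0,0,-1]
}}

```text
time_s: 15.48
tool_pos: [0.447, 0.1568, 0.326]
tool_rot: [-180.0, -0.0, -151.0]
force: [-0.2, -0.3, -1.4]
grip_width: 0.0158
grasp_force: 40.0
```

>>> {"api": "drive_tool", "payload": {
  "rows": [0,-0.046,0,0,0,0,-1,-0.003,-0.046,0,0,0,0,-1,-0.003,-0.046,0,0,0,0,-1,0,-0.0455,0,0,0,0,-1,0,0,0,0,0,0,-1]
}}

```text
time_s: 16.1
tool_pos: [0.5423, -0.0053, 0.3246]
tool_rot: [179.9, -0.1, -151.5]
force: [-0.7, -0.3, -0.9]
grip_width: 0.0157
grasp_force: 40.0
```

Run:
```python
from h import *
o=get_obs(); print(o["tool_pos"],o["tool_rot"],o["qpos"][6],o["grip_width"])
s=read_camera("scene");S=s["color"]
M=np.linalg.inv(s["cam_to_world"]); f=210/np.tan(np.radians(s["fov_y"]/2))
def pj(p):
    q=M[:3,:3]@np.array(p)+M[:3,3]; return np.round([s["cx"]-f*q[0]/q[2],s["cy"]+f*q[1]/q[2]],1)
x,y,z=o["tool_pos"]; print("rim centre expected",pj((x,y,z-.236)),"z49",pj((x,y,z-.187)))
blue=lambda B,G,R:(B>1.5*R)&(B>1.25*G)&(B>50)
for b in blobs(S,blue,(215,150,290,235),30): print(b[0],b[1])
cv2.imwrite("pics/s6.png",cv2.resize(S[150:245,205:305],None,fx=6,fy=6))
```

```text
[ 0.5423025  -0.00531337  0.32460792] [ 1.79946517e+02 -9.10593296e-02 -1.51451588e+02] 108.10248072354167 0.01569900136924825
rim centre expected [251.7 207.6] z49 [251.6 194.2]
[244, 187, 18, 25, 323] [252.34 200.68]
```

View pics/s6.png

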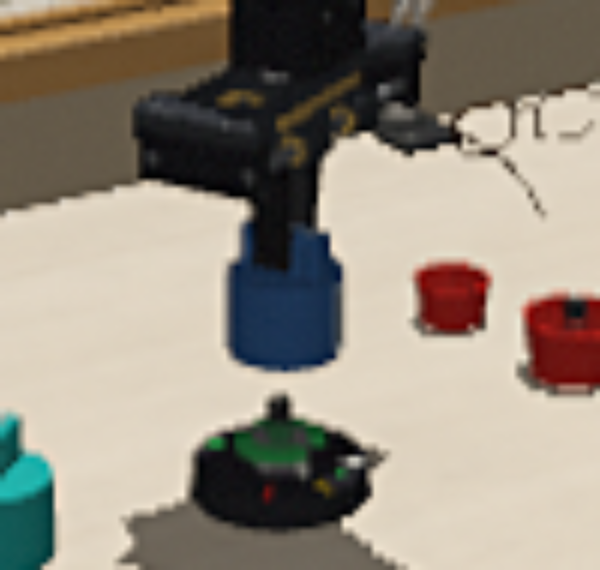

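Cap hangs above tester, its axis at crop x≈285 vs the cell at 279; the tool is 5 mm short in y, correct and descend.

>>> {"api": "drive_tool", "payload": {
  "rows": [-0.001,0.005,0,0,0,0,-1,0,0,0,0,0,0,-1,0,0,0,0,0,0,-1]
}}

```text
time_s: 16.52
tool_pos: [0.5395, 0.0052, 0.3261]
tool_rot: [-180.0, -0.0, -150.9]
force: [0.6, 0.1, 0.1]
grip_width: 0.0157
grasp_force: 40.0
```

>>> {"api": "drive_tool", "payload": {
  "rows": [0,0,0.015,0,0,0,-1,0,0,0.015,0,0,0,-1,0,0,0.015,0,0,0,-1,0,0,0,0,0,0,-1,0,0,0,0,0,0,-1]
}}

```text
time_s: 17.15
tool_pos: [0.54, 0.0042, 0.281]
tool_rot: [180.0, 0.0, -151.0]
force: [-0.5, -0.4, -2.3]
grip_width: 0.0157
grasp_force: 40.0
```

>>> {"api": "drive_tool", "payload": {
  "rows": [0.001,-0.005,0,0,0,0,-1,0,0,0,0,0,0,-1,0,0,0,0,0,0,-1,0,0,0,0,0,0,-1]
}}

```text
time_s: 17.65
tool_pos: [0.5413, -0.0007, 0.2811]
tool_rot: [-180.0, 0.0, -151.0]
force: [0.4, -0.3, -1.3]
grip_width: 0.0159
grasp_force: 40.0
```

Rim is at 0.045; descend gently towards 0.020 (TCP 0.256).

>>> {"api": "drive_tool", "payload": {
  "rows": [0,0,0.006,0,0,0,-1,0,0,0.004,0,0,0,-1,0,0,0.004,0,0,0,-1,0,0,0.003,0,0,0,-1,0,0,0,0,0,0,-1]
}}

```text
time_s: 18.27
tool_pos: [0.5412, -0.0007, 0.2636]
tool_rot: [180.0, -0.0, -151.0]
force: [0.1, -0.3, -1.4]
grip_width: 0.016
grasp_force: 40.0
```

>>> {"api": "drive_tool", "payload": {
  "rows": [0,0,0.003,0,0,0,-1,0,0,0.003,0,0,0,-1,0,0,0.002,0,0,0,-1,0,0,0,0,0,0,-1]
}}

```text
time_s: 18.77
tool_pos: [0.5414, -0.0007, 0.2561]
tool_rot: [-180.0, -0.0, -151.0]
force: [-0.5, 0.3, 0.4]
grip_width: 0.0154
grasp_force: 40.0
```

>>> {"api": "drive_tool", "payload": {
  "rows": [0,0,0,0,0,0.1,-1,0,0,0,0,0,0.1,-1,0,0,0,0,0,0.1,-1,0,0,0,0,0,0.1,-1,0,0,0,0,0,0.1,-1]
}}

```text
time_s: 19.4
tool_pos: [0.5415, -0.001, 0.2561]
tool_rot: [-180.0, 0.0, -179.8]
force: [0.4, -0.6, -1.1]
grip_width: 0.0155
grasp_force: 40.0
```

>>> {"api": "drive_tool", "payload": {
  "rows": [0,0,0,0,0,0.1,-1,0,0,0,0,0,0.1,-1,0,0,0,0,0,0.1,-1,0,0,0,0,0,0,-1,0,0,0,0,0,0,-1]
}}

```text
time_s: 20.02
tool_pos: [0.5415, -0.0009, 0.2561]
tool_rot: [-180.0, 0.0, 163.3]
force: [0.9, -0.7, -0.6]
grip_width: 0.016
grasp_force: 40.0
```

>>> {"api": "drive_tool", "payload": {
  "rows": [0,0,0,0,0,0.1,-1,0,0,0,0,0,0.1,-1,0,0,0,0,0,0.01,-1,0,0,0,0,0,0,-1,0,0,0,0,0,0,-1]
}}

```text
time_s: 20.65
tool_pos: [0.5415, -0.0009, 0.2561]
tool_rot: [180.0, 0.0, 151.2]
force: [1.6, -1.6, -0.3]
grip_width: 0.016
grasp_force: 40.0
```

Run:
```python
from h import *
o=get_obs(); print(o["tool_pos"],o["tool_rot"],o["grasp_force"],o["wrist_torque"])
t=read_camera("top");s=read_camera("scene");T,S=t["color"],s["color"]
A=np.clip(cv2.resize(T[180:225,230:280],None,fx=8,fy=8)*1.6,0,255).astype(np.uint8)
B=cv2.resize(S[190:245,220:281],None,fx=400/61,fy=360/55)
cv2.imwrite("pics/c7.png",np.hstack([A,B]))
```

```text
[ 0.54149311 -0.00085998  0.25611366] [1.79996001e+02 3.13745555e-02 1.51200409e+02] 39.989436864852905 [-0.1953102  -0.41629131  0.0478277 ]
```

View pics/c7.png

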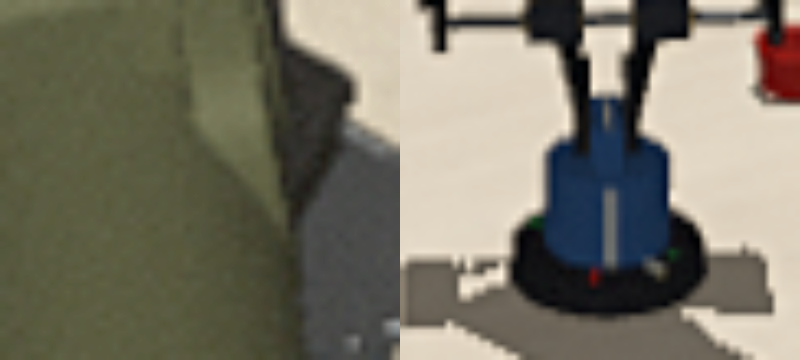

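The scene crop shows the white pointer on the yellow mark at (655,268), well short of the red one at (594,277), with the cap fully down. The wrist torque of 0.048 N m matches the spring at 0.79 rad, so I'm handing it in.

```bash
python3 -c "
from cell import *
print(sign_off())"
```

```text
the job is handed in; nothing more can be done
None
```

The job is handed in at about 21 s of the 72 s: red cell in the red cup, green cell in the tester's well, and the cap fully down, still gripped at 40 N, with the pointer at the yellow mark; the hand-in returned no verdict.

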